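Pop the coin till's tray and click it home

TASK

Check the float in the coin till on the wool-shop counter: press its red release button so that the red-fronted tray pops right out, then push that tray fully home until it clicks and stays shut. Leave the blue-fronted notions box next to it closed.

Things in the scene. Friction and masses are not known exactly. Their poses are not given: they have to be found in the camera images.
- till_release (a point): Centre of the top of the red round button (34 mm across) on the coin till, a fixed grey box 200 mm deep, 130 wide, 65 high. The point is 80 mm above the counter, 15 above the box's top, 83 behind the shut tray's front face, mid-width. The button goes straight down 8 mm against a spring: 1.4 N starts it, the tray is let go by 5 mm (3.5 N), 4.5 N reaches its stop. x points to the till's back, z up
- till_front (a point): Centre of the flat outer face of the till tray's red front panel (130 mm wide, 12 thick, from 6 to 62 mm above the counter; this point is 35 mm above it). It moves with the tray. Axes: x points into the till (level, the way to push it home), y along the panel, z up
- till_tray (a joint): How far the till's tray is out, in m: about 0 latched, leaving a 6 mm gap between panel and box; 0.060 popped fully out towards its front (against till_front's x) by a spring of 4 to 2.5 N. To latch, push it past 0 to between -0.002 and its stop at -0.0055, with about 7 N, and let it come back to 0; unlatched, it springs out again
- notions_tray (a joint): How far the tray of the notions box is out, in m: 0 shut. This box is just like the till but with a blue front, blue button and blue band on top; it stands beside the till, left or right of it, turned by its own angle. It is to stay shut

How it is judged:
On the way:
1. the till's tray has popped out (at least 45 mm) (value of joint till_tray above 0.045 m), for 0.2 s.
At the end, for the whole second after the job is handed in: the till's tray, having popped out, is latched shut again (less than 4 mm out) and at rest with nothing holding it, and the notions box's tray is shut (less than 4 mm out) (value of joint each of till_tray, notions_tray below 0.004 m and velocity of joint till_tray between -0.01 and 0.01 m/s); the robot touches nothing.
It fails at once if the notions box's tray comes open (more than 10 mm) (value of joint notions_tray above 0.01 m).
It also fails if it takes over 38 s, if anything falls off the work surface, if the arm or the gripper's body presses on something with over 40 N, if the wrist force passes 120 N, or if a joint passes its speed limit or range.

ROBOT

A 6-joint arm with a two-finger parallel gripper is mounted at the origin on the work surface. World frame = base frame: x ahead of the robot, y to its left, z up, the work surface at z = 0. Lengths are in m, angles in rad, forces in N, time in s.
With the tool pointing down it reaches from about 0.3 to 0.85 m from the base axis. Payload 5.4 kg.
Tool frame: the origin (TCP) lies on the mounting face of the last link; the fingertips stand 173 mm ahead of it and the grasp point (between the pads) lies robot.pinch_z ahead of it (robot.pinch_z is the distance from the TCP to the grasp point, in m); z points along the fingers, y is the direction in which the jaws open and shut (so a half turn about z gives the same grasp; the last joint's range is limited). The gripper opens to 85 mm and grips with 20 to 120 N. Pads are 22 mm wide; open, the fingers measure 114 mm over their backs; the gripper's body (76 mm by 85 mm) begins 54 mm behind the grasp point. The pads swing forward as they close: fully open they stand 13 mm farther back than shut.
Start: joints at [1.128, 0.158, 1.597, -0, 1.386, -0.21], TCP at [0.133, 0.559, 0.405] pointing down, gripper open.
Joint ranges: [-2.91, 2.91], [-0.94, 2.29], [0.18, 2.7], [-1.29, 4.43], [0.17, 2.64], [-3, 3]. Speed limits (rad/s): [2.57, 2.57, 3.14, 3.14, 3.14, 3.14].

INTERFACE

Orientations are given as a unit quaternion [w, x, y, z].
In Python, from station import robot, vision, ticket gives the robot as it stands.
- The arm moves only by the shell command python3 -m crank 'ROWS' [FORCE]. ROWS is JSON, a list of rows, each an object of numbers: "dx", "dy", "dz": the shift along the tool's x, y, z in m; "ax", "ay", "az": the turn, a rotation vector about the tool's x, y, z in degrees; "hand": the opening in per cent of the stroke, from 0 (shut) to 100 (fully open). A call has 1 to 5 rows; each row is the pose to reach, as a shift and turn from the pose commanded when the call began, along the tool's axes at that moment; what a row does not reach only later rows make up. A row lasts 1/12 s, in which the tool goes at most 41.7 mm and 7.16 degrees, less where a joint would pass 70% of its speed; a pose out of reach is approached as far as the arm can. A call with a gripper value outside its range is refused whole. The fingers move at their own pace and stop on an object; FORCE is the grip in N (left out, the last holds). Time passes only in rows, so rows that repeat a pose let the fingers close. It gives the time, the measured TCP pose, the force and the opening at its end, in the units of the state.
- robot.observe(): the state, without advancing time (a new reading comes with each control period).
- vision.camera(name): name is "side" or "top"; returns a dict with "color" (480x640x3 uint8, blue, green, red), "mtx" (3x3 intrinsics, pixels), "extrinsics" (4x4, takes a point from camera to world coordinates). Camera axes: x right, y up, looking along -z (the intrinsics and any distortion apply to the point x, -y, -z); pixel columns grow to the right and rows downward; lengths in m; the calibration is good to about 2 mm. A picture is of the moment at which its call begins. There is no depth.
- ticket.sign_off(): hands the job in, once; it reports no verdict.
The state is a dict: "time": time; "joint_pos": joint angles; "qd": joint speeds; "joint_efforts": joint torques, N m; "tcp_pos": TCP position; "orientation": TCP orientation; "force": force on the tool from outside, world axes, zero at the start; "moment": the same for the moment, N m; "width": finger opening in m.
Only numpy, scipy, OpenCV 4.12 (cv2) and the standard library are available. Lean on these libraries where they do the work, as an engineer would, in place of code of your own. Each camera call takes 0.05 s, during which the arm holds its last target.

## Working session

There is one attempt and no reset: what is moved stays moved. The work goes in short steps, Python scripts to look and compute and a shell command to move; the robot and the scene stay as the last step left them, time stands still between calls to the robot, and variables do not carry over. Pictures are saved under pics/ and viewed, and the job is handed in when it is done.

```bash
ls; mkdir -p pics; python3 - <<'E'
from station import robot, vision, ticket
import cv2, numpy as np
print(robot.observe(), robot.pinch_z)
for n in ("side","top"):
    c=vision.camera(n); cv2.imwrite(f"pics/{n}0.png",c["color"]); np.savez(f"{n}0.npz",**c)
    print(n,c["mtx"],c["extrinsics"],[k for k in c])
E
```

```text
pics
{'time': 0.0, 'joint_pos': array([ 1.12790721e+00,  1.59056710e-01,  1.59825229e+00,  2.33656803e-05,
        1.38618905e+00, -2.10069576e-01]), 'qd': array([ 4.66132201e-04,  1.06567205e-04,  5.39724325e-04,  3.11894155e-04,
       -6.13146593e-04,  8.44429746e-05]), 'joint_efforts': array([-1.10809873e-03, -3.96003878e+01, -3.31427765e+01, -2.83183281e-04,
        8.46272043e-03, -1.90222345e-07]), 'tcp_pos': array([0.13254231, 0.55922623, 0.40370223]), 'orientation': array([-3.16415247e-04,  1.16149123e-01,  9.93231329e-01, -8.98689647e-04]), 'force': array([-0.32647563,  0.06957496,  0.30167133]), 'moment': array([ 0.00552055, -0.02154716, -0.00066535]), 'width': 0.08548958863666975} 0.1547
side [[592.13265427   0.         322.31841527]
 [  0.         592.13265427 241.16105917]
 [  0.           0.           1.        ]] [[ 0.79876893  0.33471978 -0.49993086  0.22279574]
 [-0.60162319  0.45019722 -0.65982725 -0.52128731]
 [ 0.00421025  0.82781951  0.56097873  0.50671993]
 [ 0.          0.          0.          1.        ]] ['color', 'mtx', 'extrinsics']
top [[604.21131061   0.         317.96776375]
 [  0.         604.21131061 233.03314546]
 [  0.           0.           1.        ]] [[-0.0213147   0.99399279 -0.10734999  0.5114001 ]
 [-0.99938682 -0.0241667  -0.02533668 -0.02323345]
 [-0.02777877  0.10674412  0.9938984   0.95854708]
 [ 0.          0.          0.          1.        ]] ['color', 'mtx', 'extrinsics']
```

View pics/side0.png

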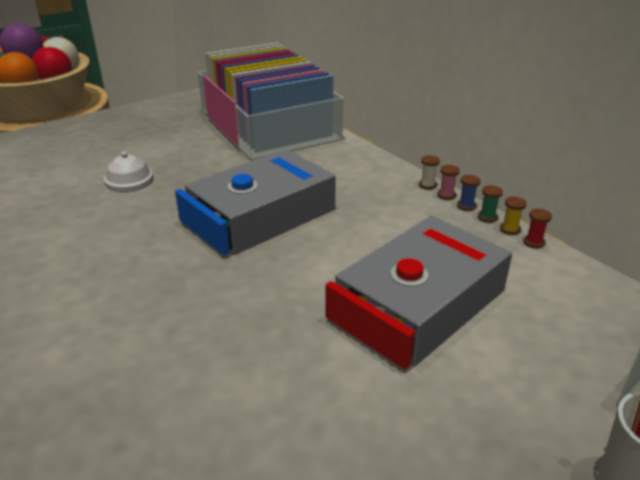

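View pics/top0.png

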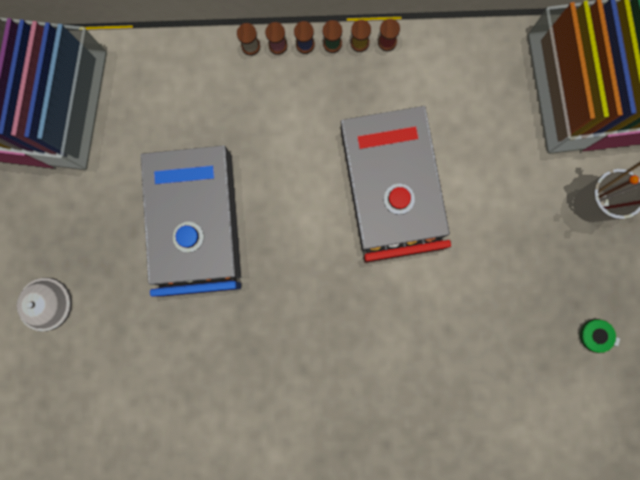

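The side view shows the red till at right, with its button at about (409,268) and panel around (370,325). In the top view its button is at about (400,198), its panel runs from (365,257) to (450,244), and its band is at (388,138). The blue box is well to the left, with its button at (187,236) in the top view.

```bash
cat > h.py <<'E'
import cv2, numpy as np
def ray(c,p):
    u=cv2.undistortPoints(np.array([[p]],float),c["mtx"],None)[0,0]
    E=c["extrinsics"]; d=E[:3,:3]@np.array([u[0],-u[1],-1]); return E[:3,3],d/np.linalg.norm(d)
def plane(c,p,z):
    o,d=ray(c,p); return o+d*(z-o[2])/d[2]
def tri(c1,p1,c2,p2):
    A=np.zeros((3,3));b=np.zeros(3);r=[ray(c1,p1),ray(c2,p2)]
    for o,d in r:
        M=np.eye(3)-np.outer(d,d);A+=M;b+=M@o
    return np.linalg.solve(A,b)
def blobs(img):
    h=cv2.cvtColor(img,cv2.COLOR_BGR2HSV)
    m=(((h[...,0]<6)|(h[...,0]>174))&(h[...,1]>180)&(h[...,2]>80)).astype(np.uint8)
    cs,_=cv2.findContours(m,cv2.RETR_EXTERNAL,cv2.CHAIN_APPROX_NONE)
    return [(cv2.contourArea(k),k) for k in cs if cv2.contourArea(k)>60]
E
python3 - <<'E'
from h import *
C={n:dict(np.load(f"{n}0.npz")) for n in ("side","top")}
for n,c in C.items():
    for a,k in blobs(c["color"]):
        M=cv2.moments(k);r=cv2.minAreaRect(k)
        p=(M["m10"]/M["m00"],M["m01"]/M["m00"])
        print(n,a,np.round(p,1),r, [np.round(plane(c,p,z),4)[:2] for z in (.08,.065,.062)])
        if n=="top": print([np.round(plane(c,q,.065 if a<1200 else .062)[:2],4) for q in cv2.boxPoints(r)])
E
```

```text
side 3116.0 [367.8 321.7] ((368.42181396484375, 322.0338439941406), (110.88777160644531, 36.785282135009766), 32.93869400024414) [array([ 0.5496, -0.1712]), array([ 0.5611, -0.1589]), array([ 0.5634, -0.1564])]
side 391.0 [409.7 268.7] ((410.0, 269.0), (20.0, 24.0), 90.0) [array([ 0.652 , -0.1292]), array([ 0.6671, -0.1155]), array([ 0.6701, -0.1127])]
side 399.5 [454.5 244.1] ((454.0, 244.0), (63.6490592956543, 7.6358771324157715), 25.277719497680664) [array([ 0.7344, -0.1255]), array([ 0.7524, -0.1116]), array([ 0.756 , -0.1088])]
side 143.0 [537.7 234. ] ((538.2000732421875, 234.10003662109375), (10.28591251373291, 21.466251373291016), 26.56505012512207) [array([ 0.8398, -0.1746]), array([ 0.8615, -0.1624]), array([ 0.8659, -0.16  ])]
side 655.5 [49.3 60.1] ((49.93150329589844, 58.84931182861328), (27.14547348022461, 32.773193359375), 65.55604553222656) [array([0.5451, 0.9591]), array([0.5564, 1.0112]), array([0.5587, 1.0216])]
top 577.0 [406.7 250.1] ((406.9974365234375, 249.98501586914062), (8.069875717163086, 85.82584381103516), 80.3947982788086) [array([ 0.5782, -0.1291]), array([ 0.5793, -0.131 ]), array([ 0.5795, -0.1313])]
[array([ 0.5763, -0.0679]), array([ 0.5946, -0.1933]), array([ 0.5827, -0.1948]), array([ 0.5645, -0.0696])]
top 290.0 [399.2 197.6] ((399.00006103515625, 197.50001525878906), (19.091880798339844, 19.091880798339844), 45.0) [array([ 0.6557, -0.1211]), array([ 0.6582, -0.1228]), array([ 0.6587, -0.1231])]
[array([ 0.6588, -0.1024]), array([ 0.6787, -0.1232]), array([ 0.6578, -0.1425]), array([ 0.6379, -0.1218])]
top 541.5 [387.3 137.2] ((387.37841796875, 137.27027893066406), (10.521533966064453, 57.210838317871094), 80.53767395019531) [array([ 0.7467, -0.1068]), array([ 0.7507, -0.1082]), array([ 0.7515, -0.1085])]
[array([ 0.7527, -0.0645]), array([ 0.7647, -0.15  ]), array([ 0.7486, -0.1519]), array([ 0.7366, -0.0667])]
```

```bash
cat > go.py <<'E'
import sys, numpy as np
from scipy.spatial.transform import Rotation as R
from station import robot
s=robot.observe(); q=s["orientation"]; r=R.from_quat([q[1],q[2],q[3],q[0]])
yaw=np.radians(8.0)
ex=np.array([np.cos(yaw),np.sin(yaw),0]); ez=np.array([0,0,-1.])
tgt=R.from_matrix(np.c_[-ex,np.cross(ez,-ex),ez])
f=np.array([0.5735,-0.1328])   # shut front face
def w(a,lat,z): return np.r_[f+a*ex[:2]+lat*np.array([-ex[1],ex[0]]),z]
a,lat,z=map(float,sys.argv[1:4])   # till frame: a along x from shut face, tcp z
d=w(a,lat,z)-s["tcp_pos"]
print("t",round(s["time"],2),"tcp",s["tcp_pos"].round(4),"till a,lat",((s["tcp_pos"][:2]-f)@ex[:2]).round(4),"F",s["force"].round(2),"w",round(s["width"],4))
print("mm tool:",(1000*r.inv().apply(d)).round(1),"deg tool:",np.degrees((r.inv()*tgt).as_rotvec()).round(2),"q",s["joint_pos"].round(2))
E
python3 go.py .083 0 .40
python3 -m crank '[{"az":-7,"dx":-0.03,"dy":-0.025,"hand":0},{"az":-14,"dx":-0.06,"dy":-0.05,"hand":0},{"az":-21.5,"dx":-0.09,"dy":-0.073,"hand":0},{"az":-21.5,"dx":-0.12,"dy":-0.097,"hand":0},{"az":-21.5,"dx":-0.15,"dy":-0.122,"hand":0}]'; python3 go.py .083 0 .40
```

```text
t 0.1 tcp [0.1326 0.5593 0.4038] till a,lat -0.3403 F [ 0.5  -0.51 -0.17] w 0.0853
mm tool: [-666.  -541.5    4.4] deg tool: [ -0.09  -0.04 -21.34] q [ 1.13  0.16  1.6   0.    1.39 -0.21]
t 0.1 tcp [0.1326 0.5593 0.4038] till a,lat -0.3403 F [ 0.5  -0.51 -0.17] w 0.0853
mm tool: [-666.  -541.5    4.4] deg tool: [ -0.09  -0.04 -21.34] q [ 1.13  0.16  1.6   0.    1.39 -0.21]$[0]: bad value
```

```bash
python3 -m crank '[{"dx":-0.03,"dy":-0.025,"dz":0,"ax":0,"ay":0,"az":-7,"hand":0},{"dx":-0.06,"dy":-0.05,"dz":0,"ax":0,"ay":0,"az":-14,"hand":0},{"dx":-0.09,"dy":-0.073,"dz":0,"ax":0,"ay":0,"az":-21.5,"hand":0},{"dx":-0.12,"dy":-0.097,"dz":0,"ax":0,"ay":0,"az":-21.5,"hand":0},{"dx":-0.15,"dy":-0.122,"dz":0,"ax":0,"ay":0,"az":-21.5,"hand":0}]'; python3 go.py .083 0 .40
```

```text
time: 0.52
tcp_pos: [0.2511, 0.4045, 0.4042]
orientation: [-0.0, -0.072, 0.997, -0.0]
force: [0.7, -0.4, -0.3]
width: 0.0257
t 0.52 tcp [0.2511 0.4045 0.4042] till a,lat -0.2445 F [ 0.69 -0.39 -0.32] w 0.0257
mm tool: [-324.7 -578.6    4.5] deg tool: [-0.03 -0.02  0.28] q [ 0.76 -0.1   1.87 -0.    1.38 -0.95]
```

```bash
python3 -m crank '[{"dx":-0.02,"dy":-0.035,"dz":0,"ax":0,"ay":0,"az":0,"hand":0},{"dx":-0.04,"dy":-0.07,"dz":0,"ax":0,"ay":0,"az":0,"hand":0},{"dx":-0.06,"dy":-0.105,"dz":0,"ax":0,"ay":0,"az":0,"hand":0},{"dx":-0.08,"dy":-0.14,"dz":0,"ax":0,"ay":0,"az":0,"hand":0},{"dx":-0.1,"dy":-0.175,"dz":0,"ax":0,"ay":0,"az":0,"hand":0}]' >/dev/null; python3 go.py .083 0 .40
python3 -m crank '[{"dx":-0.02,"dy":-0.035,"dz":0,"ax":0,"ay":0,"az":0,"hand":0},{"dx":-0.04,"dy":-0.07,"dz":0,"ax":0,"ay":0,"az":0,"hand":0},{"dx":-0.06,"dy":-0.105,"dz":0,"ax":0,"ay":0,"az":0,"hand":0},{"dx":-0.08,"dy":-0.14,"dz":0,"ax":0,"ay":0,"az":0,"hand":0},{"dx":-0.1,"dy":-0.175,"dz":0,"ax":0,"ay":0,"az":0,"hand":0}]' >/dev/null; python3 go.py .083 0 .40
python3 -m crank '[{"dx":-0.02,"dy":-0.035,"dz":0,"ax":0,"ay":0,"az":0,"hand":0},{"dx":-0.04,"dy":-0.07,"dz":0,"ax":0,"ay":0,"az":0,"hand":0},{"dx":-0.06,"dy":-0.105,"dz":0,"ax":0,"ay":0,"az":0,"hand":0},{"dx":-0.08,"dy":-0.14,"dz":0,"ax":0,"ay":0,"az":0,"hand":0},{"dx":-0.1,"dy":-0.175,"dz":0,"ax":0,"ay":0,"az":0,"hand":0}]' >/dev/null; python3 go.py .083 0 .30
```

```text
t 0.93 tcp [0.3749 0.2453 0.4045] till a,lat -0.1441 F [ 0.38 -0.21  0.51] w 0.0001
mm tool: [-225.9 -402.7    4.4] deg tool: [ 0.   -0.01  0.17] q [ 0.31 -0.18  1.94  0.    1.39 -1.4 ]
t 1.35 tcp [0.4988 0.0862 0.4044] till a,lat -0.0435 F [1.09 1.11 0.09] w -0.0002
mm tool: [-125.9 -227.5    4.2] deg tool: [ 0.01 -0.03  0.13] q [-0.07 -0.02  1.79  0.    1.38 -1.78]
t 1.77 tcp [ 0.6227 -0.0728  0.404 ] till a,lat 0.0571 F [-0.29  0.35  0.44] w -0.0001
mm tool: [-25.9 -52.7 103.9] deg tool: [ 0.03 -0.05  0.14] q [-0.31  0.29  1.44  0.    1.41 -2.02]
```

Approach above the button, then down to TCP z≈0.27.

```bash
python3 -m crank '[{"dx":-0.013,"dy":-0.027,"dz":0.01,"ax":0,"ay":0,"az":0,"hand":0},{"dx":-0.026,"dy":-0.053,"dz":0.03,"ax":0,"ay":0,"az":0,"hand":0},{"dx":-0.026,"dy":-0.053,"dz":0.065,"ax":0,"ay":0,"az":0,"hand":0},{"dx":-0.026,"dy":-0.053,"dz":0.1,"ax":0,"ay":0,"az":0,"hand":0},{"dx":-0.026,"dy":-0.053,"dz":0.134,"ax":0,"ay":0,"az":0,"hand":0}]' >/dev/null
python3 -m crank '[{"dx":0,"dy":0,"dz":0,"ax":0,"ay":0,"az":0,"hand":0},{"dx":0,"dy":0,"dz":0,"ax":0,"ay":0,"az":0,"hand":0}]' >/dev/null
python3 go.py .083 0 .27
python3 - <<'E'
from station import vision
import cv2
for n in("side","top"): cv2.imwrite(f"pics/{n}1.png",vision.camera(n)["color"])
E
```

```text
t 2.35 tcp [ 0.6542 -0.1193  0.2683] till a,lat 0.0818 F [0.38 0.61 0.4 ] w 0.0001
mm tool: [-1.2 -2.1 -1.7] deg tool: [ 0.16 -0.3   0.16] q [-0.36  0.51  1.43  0.    1.2  -2.07]
```

View pics/side1.png

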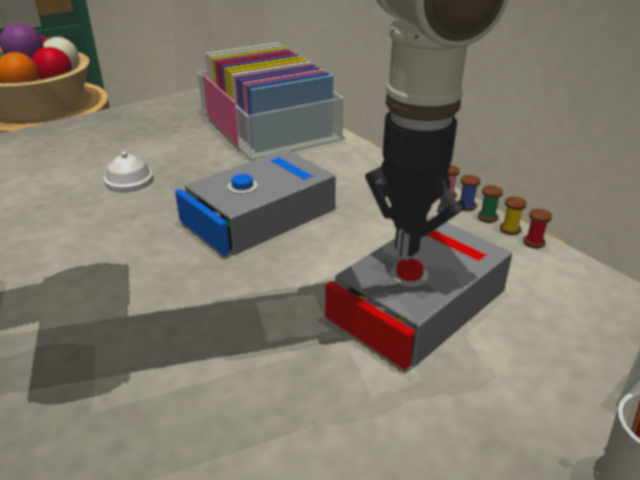

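The closed fingertips, at about (405,252), are just above the red button at (409,270). Pressing now.

```bash
python3 -m crank '[{"dx":-0.001,"dy":-0.002,"dz":0.008,"ax":0,"ay":0,"az":0,"hand":0},{"dx":-0.001,"dy":-0.002,"dz":0.014,"ax":0,"ay":0,"az":0,"hand":0},{"dx":-0.001,"dy":-0.002,"dz":0.018,"ax":0,"ay":0,"az":0,"hand":0},{"dx":-0.001,"dy":-0.002,"dz":0.018,"ax":0,"ay":0,"az":0,"hand":0}]' >/dev/null; python3 go.py .083 0 .246
```

```text
t 2.78 tcp [ 0.6566 -0.1216  0.2525] till a,lat 0.0838 F [-0.5   0.05  0.19] w -0.0001
mm tool: [0.8 0.4 6.5] deg tool: [-0.01  0.02  0.16] q [-0.36  0.54  1.43  0.    1.17 -2.08]
```

```bash
python3 -m crank '[{"dx":0,"dy":0,"dz":0.003,"ax":0,"ay":0,"az":0,"hand":0},{"dx":0,"dy":0,"dz":0.006,"ax":0,"ay":0,"az":0,"hand":0},{"dx":0,"dy":0,"dz":0.006,"ax":0,"ay":0,"az":0,"hand":0}]' >/dev/null; python3 go.py .083 0 .246
python3 - <<'E'
from station import vision
import cv2
cv2.imwrite("pics/side2.png",vision.camera("side")["color"])
E
```

```text
t 3.03 tcp [ 0.6567 -0.1216  0.2468] till a,lat 0.084 F [-0.5  -0.3   3.47] w -0.0006
mm tool: [1.  0.5 0.8] deg tool: [-0.03  0.06  0.16] q [-0.36  0.54  1.44  0.    1.16 -2.08]
```

View pics/side2.png

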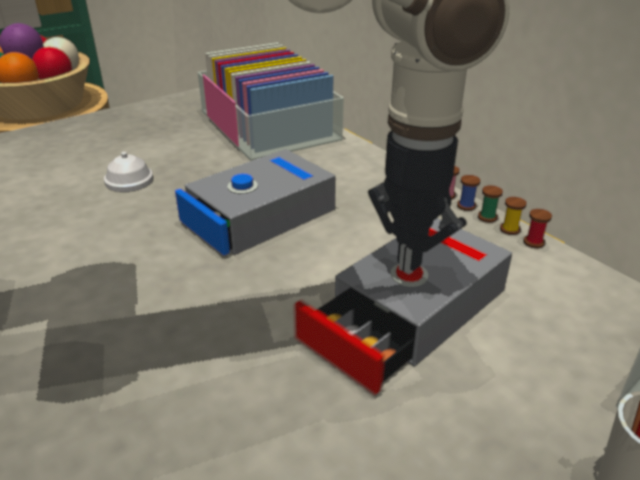

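The tray has popped out: the panel moved from about (370,325) to (340,347). I'll lift, move out beyond the panel, then look.

```bash
python3 -m crank '[{"dx":0,"dy":0,"dz":-0.03,"ax":0,"ay":0,"az":0,"hand":0},{"dx":0,"dy":0,"dz":-0.06,"ax":0,"ay":0,"az":0,"hand":0},{"dx":0.035,"dy":0,"dz":-0.06,"ax":0,"ay":0,"az":0,"hand":0},{"dx":0.075,"dy":0,"dz":-0.06,"ax":0,"ay":0,"az":0,"hand":0},{"dx":0.115,"dy":0,"dz":-0.06,"ax":0,"ay":0,"az":0,"hand":0}]' >/dev/null
python3 -m crank '[{"dx":0.04,"dy":0,"dz":0,"ax":0,"ay":0,"az":0,"hand":0},{"dx":0.08,"dy":0,"dz":0,"ax":0,"ay":0,"az":0,"hand":0},{"dx":0.08,"dy":0,"dz":0,"ax":0,"ay":0,"az":0,"hand":0},{"dx":0.08,"dy":0,"dz":0,"ax":0,"ay":0,"az":0,"hand":0}]' >/dev/null
python3 go.py -.11 0 .203
python3 - <<'E'
from h import *
from station import vision
for n in("side","top"):
    c=vision.camera(n);cv2.imwrite(f"pics/{n}3.png",c["color"])
    for a,k in blobs(c["color"]):
        r=cv2.minAreaRect(k); print(n,a,r,[np.round(plane(c,q,.062)[:2],4) for q in cv2.boxPoints(r)] if n=="top" else "")
E
```

```text
t 3.83 tcp [ 0.4614 -0.1489  0.3057] till a,lat -0.1133 F [ 0.38 -0.77 -0.34] w 0.0001
mm tool: [-3.500e+00  1.000e-01  1.026e+02] deg tool: [ 0.09 -0.1   0.06] q [-0.56  0.03  1.94  0.    1.17 -2.27]
side 3436.5 ((334.473876953125, 349.274169921875), (116.49201965332031, 36.64289855957031), 35.90972900390625) 
side 394.0 ((410.0, 269.0), (20.0, 24.0), 90.0) 
side 396.5 ((453.9886474609375, 244.02407836914062), (63.65665817260742, 7.611122131347656), 25.201122283935547) 
side 250.0 ((535.4942016601562, 232.53753662109375), (15.129691123962402, 21.4400634765625), 8.746162414550781) 
side 775.0 ((50.4538459777832, 60.369232177734375), (29.620988845825195, 33.892181396484375), 70.55996704101562) 
top 356.5 ((406.0663757324219, 290.88507080078125), (6.728313446044922, 69.55989074707031), 80.21759033203125) [array([ 0.5168, -0.0769]), array([ 0.5319, -0.1781]), array([ 0.5222, -0.1794]), array([ 0.507 , -0.0783])]
top 288.5 ((399.00006103515625, 197.50001525878906), (19.091880798339844, 19.091880798339844), 45.0) [array([ 0.6593, -0.1027]), array([ 0.6793, -0.1235]), array([ 0.6582, -0.1429]), array([ 0.6384, -0.1221])]
top 539.5 ((387.450927734375, 137.21536254882812), (10.636173248291016, 57.088722229003906), 80.21759033203125) [array([ 0.7534, -0.0648]), array([ 0.766 , -0.1503]), array([ 0.7497, -0.1524]), array([ 0.7371, -0.0671])]
```

View pics/side3.png

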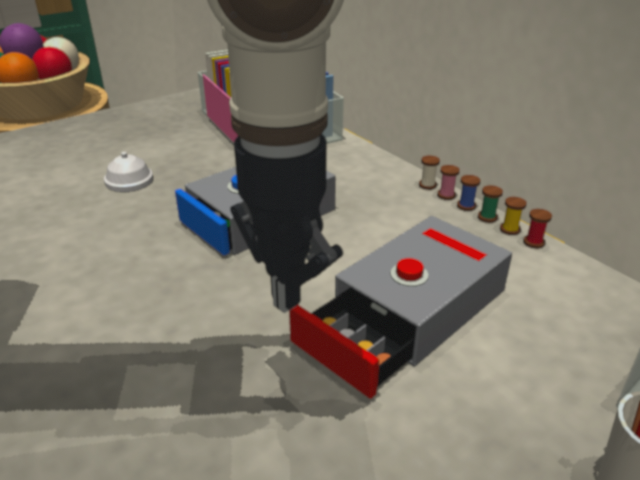

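View pics/top3.png

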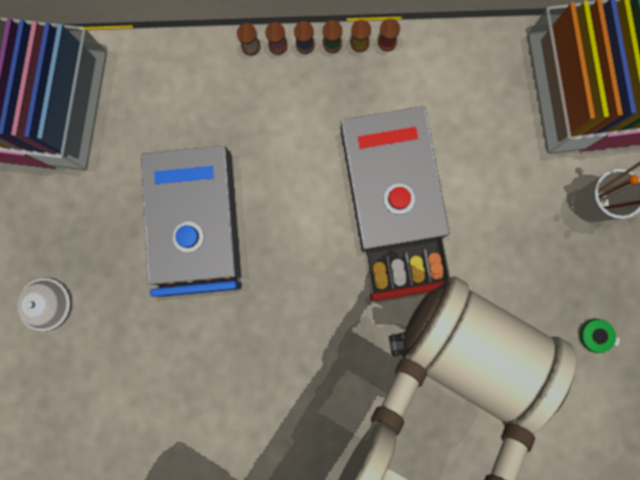

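The tray is fully out, with its front at about (0.513,-0.14). The blue front is unchanged at (195,289) in the top view. The fingers are in front of the panel, so I'll lower them now.

```bash
python3 -m crank '[{"dx":0,"dy":0,"dz":0.025,"ax":0,"ay":0,"az":0,"hand":0},{"dx":0,"dy":0,"dz":0.055,"ax":0,"ay":0,"az":0,"hand":0},{"dx":0,"dy":0,"dz":0.085,"ax":0,"ay":0,"az":0,"hand":0},{"dx":0,"dy":0,"dz":0.103,"ax":0,"ay":0,"az":0,"hand":0},{"dx":0,"dy":0,"dz":0.103,"ax":0,"ay":0,"az":0,"hand":0}]' >/dev/null
python3 go.py -.075 0 .203
python3 -m crank '[{"dx":-0.01,"dy":0,"dz":0,"ax":0,"ay":0,"az":0,"hand":0},{"dx":-0.02,"dy":0,"dz":0,"ax":0,"ay":0,"az":0,"hand":0},{"dx":-0.03,"dy":0,"dz":0,"ax":0,"ay":0,"az":0,"hand":0},{"dx":-0.037,"dy":0,"dz":0,"ax":0,"ay":0,"az":0,"hand":0},{"dx":-0.037,"dy":0,"dz":0,"ax":0,"ay":0,"az":0,"hand":0}]' >/dev/null
python3 go.py -.02 0 .203
```

```text
t 4.35 tcp [ 0.4629 -0.1482  0.1999] till a,lat -0.1116 F [ 0.03  0.08 -0.8 ] w 0.0003
mm tool: [-36.6  -0.2  -3.3] deg tool: [ 0.27 -0.32  0.22] q [-0.56  0.21  1.99  0.    0.95 -2.27]
t 4.77 tcp [ 0.5024 -0.1443  0.2053] till a,lat -0.072 F [-0.36  1.41  0.1 ] w 0.0
mm tool: [-52.    1.3   2.5] deg tool: [-0.12  0.18  0.23] q [-0.51  0.28  1.89  0.    0.97 -2.23]
```

```bash
python3 -m crank '[{"dx":-0.008,"dy":0,"dz":0,"ax":0,"ay":0,"az":0,"hand":0},{"dx":-0.016,"dy":0,"dz":0,"ax":0,"ay":0,"az":0,"hand":0},{"dx":-0.024,"dy":0,"dz":0,"ax":0,"ay":0,"az":0,"hand":0},{"dx":-0.032,"dy":0,"dz":0,"ax":0,"ay":0,"az":0,"hand":0},{"dx":-0.032,"dy":0,"dz":0,"ax":0,"ay":0,"az":0,"hand":0}]' >/dev/null
python3 go.py -.011 0 .203
python3 - <<'E'
from station import vision
import cv2
cv2.imwrite("pics/side4.png",vision.camera("side")["color"])
E
```

```text
t 5.18 tcp [ 0.5329 -0.1393  0.2038] till a,lat -0.0411 F [-3.31 -1.01  1.52] w -0.0001
mm tool: [-30.1   0.7   0.8] deg tool: [-0.01  0.04  0.19] q [-0.48  0.34  1.81  0.    0.99 -2.19]
```

View pics/side4.png

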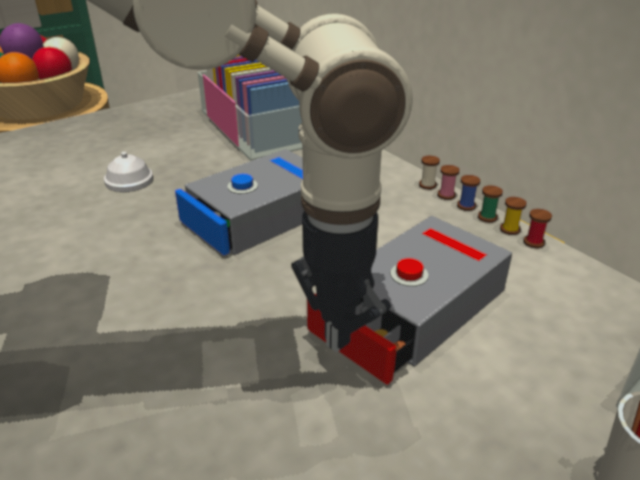

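The fingertips at about (335,340) sit mid-panel, pushing the tray with about 3.4 N. Continuing.

```bash
python3 -m crank '[{"dx":-0.008,"dy":0,"dz":0,"ax":0,"ay":0,"az":0,"hand":0},{"dx":-0.016,"dy":0,"dz":0,"ax":0,"ay":0,"az":0,"hand":0},{"dx":-0.022,"dy":0,"dz":0,"ax":0,"ay":0,"az":0,"hand":0},{"dx":-0.026,"dy":0,"dz":0,"ax":0,"ay":0,"az":0,"hand":0},{"dx":-0.026,"dy":0,"dz":0,"ax":0,"ay":0,"az":0,"hand":0}]' >/dev/null
python3 go.py -.008 0 .203
python3 -m crank '[{"dx":-0.002,"dy":0,"dz":0,"ax":0,"ay":0,"az":0,"hand":0},{"dx":-0.004,"dy":0,"dz":0,"ax":0,"ay":0,"az":0,"hand":0},{"dx":-0.004,"dy":0,"dz":0,"ax":0,"ay":0,"az":0,"hand":0}]' >/dev/null
python3 go.py -.008 0 .203
```

```text
t 5.65 tcp [ 0.5577 -0.1356  0.2032] till a,lat -0.0161 F [-4.18 -0.85  1.11] w 0.0001
mm tool: [-8.1  0.5  0.2] deg tool: [ 0.04 -0.1   0.18] q [-0.45  0.4   1.74 -0.    1.01 -2.16]
t 5.9 tcp [ 0.5614 -0.135   0.2033] till a,lat -0.0123 F [-5.17 -0.84  1.78] w -0.0002
mm tool: [-4.3  0.5  0.3] deg tool: [ 0.04 -0.09  0.17] q [-0.45  0.4   1.73 -0.    1.01 -2.16]
```

```bash
python3 -m crank '[{"dx":-0.002,"dy":0,"dz":0,"ax":0,"ay":0,"az":0,"hand":0},{"dx":-0.003,"dy":0,"dz":0,"ax":0,"ay":0,"az":0,"hand":0},{"dx":-0.003,"dy":0,"dz":0,"ax":0,"ay":0,"az":0,"hand":0}]' >/dev/null
python3 go.py -.008 0 .203
python3 -m crank '[{"dx":-0.001,"dy":0,"dz":0,"ax":0,"ay":0,"az":0,"hand":0},{"dx":-0.002,"dy":0,"dz":0,"ax":0,"ay":0,"az":0,"hand":0},{"dx":-0.002,"dy":0,"dz":0,"ax":0,"ay":0,"az":0,"hand":0}]' >/dev/null
python3 go.py -.008 0 .203
```

```text
t 6.15 tcp [ 0.5645 -0.1346  0.2032] till a,lat -0.0091 F [-2.5   0.57 -1.73] w 0.0005
mm tool: [-1.1  0.5  0.2] deg tool: [ 0.03 -0.01  0.16] q [-0.44  0.41  1.72  0.    1.01 -2.16]
t 6.4 tcp [ 0.5663 -0.1343  0.2033] till a,lat -0.0073 F [-4.23 -0.24 -1.28] w 0.0003
mm tool: [0.7 0.5 0.3] deg tool: [ 0.03 -0.04  0.16] q [-0.44  0.41  1.72 -0.    1.01 -2.15]
```

```bash
python3 -m crank '[{"dx":-0.001,"dy":0,"dz":0,"ax":0,"ay":0,"az":0,"hand":0},{"dx":-0.0015,"dy":0,"dz":0,"ax":0,"ay":0,"az":0,"hand":0},{"dx":-0.0015,"dy":0,"dz":0,"ax":0,"ay":0,"az":0,"hand":0}]' >/dev/null
python3 go.py -.008 0 .203
python3 -m crank '[{"dx":-0.001,"dy":0,"dz":0,"ax":0,"ay":0,"az":0,"hand":0},{"dx":-0.0015,"dy":0,"dz":0,"ax":0,"ay":0,"az":0,"hand":0},{"dx":-0.0015,"dy":0,"dz":0,"ax":0,"ay":0,"az":0,"hand":0}]' >/dev/null
python3 go.py -.008 0 .203
```

```text
t 6.65 tcp [ 0.5678 -0.1341  0.2033] till a,lat -0.0059 F [-4.73 -1.34 -2.02] w 0.0002
mm tool: [2.1 0.5 0.3] deg tool: [ 0.03 -0.04  0.16] q [-0.44  0.42  1.71  0.    1.01 -2.15]
t 6.9 tcp [ 0.5693 -0.1339  0.2033] till a,lat -0.0043 F [-3.47 -0.13 -3.32] w 0.0003
mm tool: [3.7 0.5 0.3] deg tool: [ 0.03 -0.03  0.16] q [-0.44  0.42  1.71  0.    1.01 -2.15]
```

```bash
python3 - <<'E'
from station import vision
import cv2
a=vision.camera("side")["color"];cv2.imwrite("pics/side5.png",cv2.resize(a[200:400,250:520],None,fx=2.9,fy=2.9,interpolation=cv2.INTER_CUBIC))
E
python3 go.py -.008 0 .203
```

```text
t 6.95 tcp [ 0.5693 -0.1339  0.2034] till a,lat -0.0044 F [-4.39 -0.59 -3.22] w 0.0001
mm tool: [3.6 0.5 0.4] deg tool: [ 0.03 -0.03  0.17] q [-0.44  0.42  1.71  0.    1.01 -2.15]
```

View pics/side5.png

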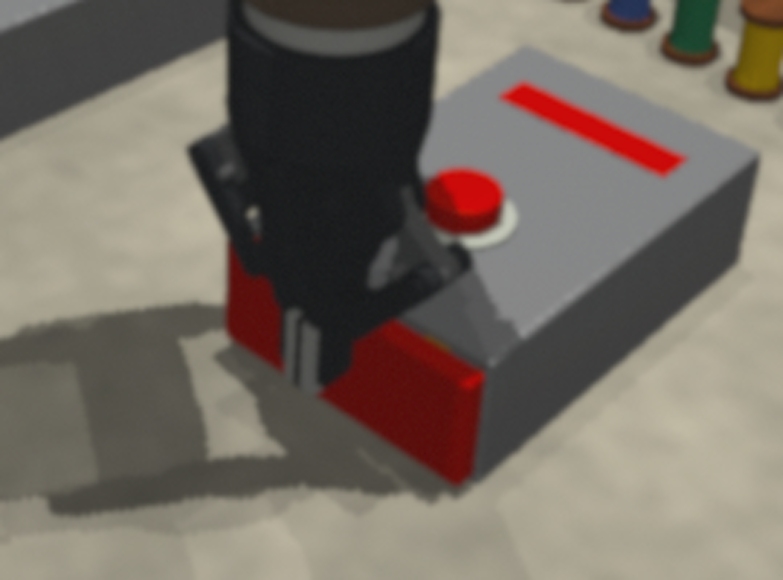

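The panel (zoomed view, right edge at about (478,385)) is almost against the box. I'll push on in small steps until the force rises.

```bash
python3 -m crank '[{"dx":-0.001,"dy":0,"dz":0,"ax":0,"ay":0,"az":0,"hand":0},{"dx":-0.0015,"dy":0,"dz":0,"ax":0,"ay":0,"az":0,"hand":0},{"dx":-0.0015,"dy":0,"dz":0,"ax":0,"ay":0,"az":0,"hand":0}]' >/dev/null
python3 go.py -.008 0 .203
python3 -m crank '[{"dx":-0.001,"dy":0,"dz":0,"ax":0,"ay":0,"az":0,"hand":0},{"dx":-0.0015,"dy":0,"dz":0,"ax":0,"ay":0,"az":0,"hand":0},{"dx":-0.0015,"dy":0,"dz":0,"ax":0,"ay":0,"az":0,"hand":0}]' >/dev/null
python3 go.py -.008 0 .203
```

```text
t 7.2 tcp [ 0.5705 -0.1338  0.2034] till a,lat -0.0031 F [-7.09 -0.78 -1.97] w 0.0002
mm tool: [4.9 0.6 0.5] deg tool: [ 0.04 -0.12  0.17] q [-0.44  0.42  1.7  -0.    1.02 -2.15]
t 7.45 tcp [ 0.5711 -0.1338  0.2034] till a,lat -0.0025 F [-12.89  -1.78   2.64] w -0.0001
mm tool: [5.5 0.6 0.4] deg tool: [ 0.07 -0.33  0.19] q [-0.44  0.42  1.7  -0.    1.02 -2.15]
```

The force rose to 13 N and the motion stalled, so the tray is at its stop. Backing off slowly, then clear.

```bash
python3 -m crank '[{"dx":0.003,"dy":0,"dz":0,"ax":0,"ay":0,"az":0,"hand":0},{"dx":0.006,"dy":0,"dz":0,"ax":0,"ay":0,"az":0,"hand":0},{"dx":0.010,"dy":0,"dz":0,"ax":0,"ay":0,"az":0,"hand":0},{"dx":0.020,"dy":0,"dz":0,"ax":0,"ay":0,"az":0,"hand":0},{"dx":0.040,"dy":0,"dz":0,"ax":0,"ay":0,"az":0,"hand":0}]' >/dev/null
python3 go.py -.12 0 .203
python3 -m crank '[{"dx":0.03,"dy":0,"dz":0,"ax":0,"ay":0,"az":0,"hand":0},{"dx":0.06,"dy":0,"dz":0,"ax":0,"ay":0,"az":0,"hand":0},{"dx":0.09,"dy":0,"dz":-0.02,"ax":0,"ay":0,"az":0,"hand":0},{"dx":0.09,"dy":0,"dz":-0.05,"ax":0,"ay":0,"az":0,"hand":0},{"dx":0.09,"dy":0,"dz":-0.05,"ax":0,"ay":0,"az":0,"hand":0}]' >/dev/null
python3 go.py -.12 0 .203
python3 - <<'E'
from h import *
from station import vision
for n in("side","top"):
    c=vision.camera(n);cv2.imwrite(f"pics/{n}6.png",c["color"])
    for a,k in blobs(c["color"])[:]:
        r=cv2.minAreaRect(k); print(n,a,r)
E
```

```text
t 7.87 tcp [ 0.5349 -0.1399  0.2058] till a,lat -0.0392 F [ 0.41  0.38 -0.07] w -0.0
mm tool: [80.8  1.9  2.2] deg tool: [-0.22  0.41  0.19] q [-0.47  0.34  1.81  0.    0.98 -2.19]
t 8.28 tcp [ 0.4451 -0.1536  0.2594] till a,lat -0.1301 F [ 1.87 -0.95  1.02] w -0.0001
mm tool: [-9.5  3.2 56.5] deg tool: [-0.45  0.57  0.07] q [-0.59  0.06  2.02  0.    1.06 -2.3 ]
side 3361.0 ((368.5906982421875, 322.8352966308594), (112.14347839355469, 37.265785217285156), 33.231712341308594)
side 393.0 ((410.0, 269.0), (20.0, 24.0), 90.0)
side 396.5 ((453.9886474609375, 244.02407836914062), (63.65665817260742, 7.611122131347656), 25.201122283935547)
side 245.5 ((535.8340454101562, 232.7445526123047), (14.405843734741211, 21.344436645507812), 7.594643592834473)
side 770.5 ((50.4538459777832, 60.369232177734375), (29.620988845825195, 33.892181396484375), 70.55996704101562)
top 579.0 ((406.9910888671875, 249.9476318359375), (8.145719528198242, 85.82584381103516), 80.3947982788086)
top 288.5 ((399.00006103515625, 197.50001525878906), (19.091880798339844, 19.091880798339844), 45.0)
top 541.5 ((387.38238525390625, 137.23959350585938), (10.602675437927246, 57.22079086303711), 80.31121826171875)
```

View pics/side6.png

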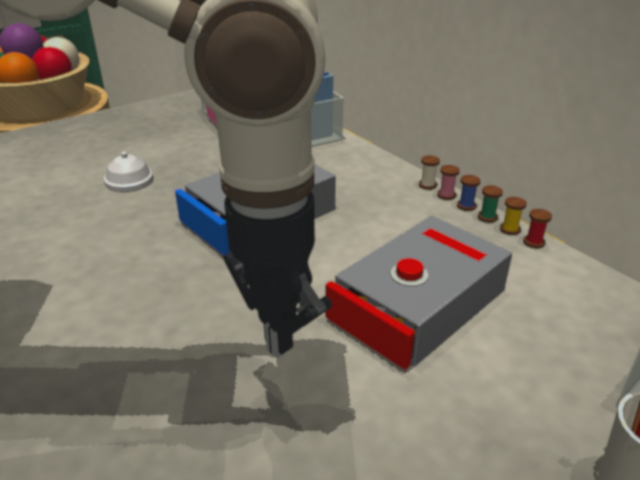

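View pics/top6.png

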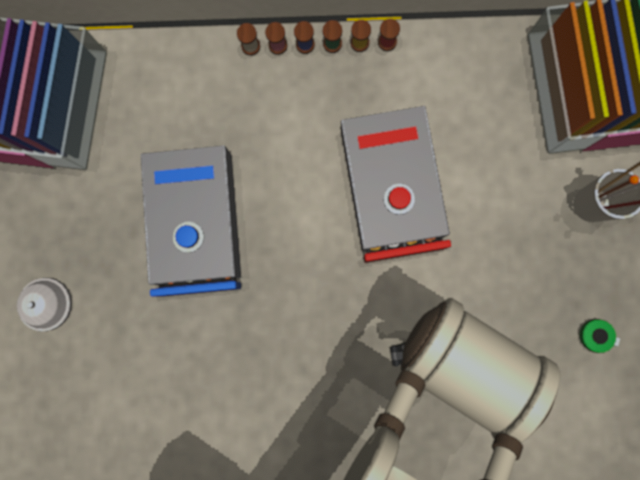

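The red panel is back at (407.0,249.9) in the top view, the same as at the start (407.0,250.0). The blue front is unchanged at (195,289), and the gripper is clear of everything. I'll let the arm settle, then hand in.

```bash
python3 -m crank '[{"dx":0,"dy":0,"dz":0,"ax":0,"ay":0,"az":0,"hand":0},{"dx":0,"dy":0,"dz":0,"ax":0,"ay":0,"az":0,"hand":0},{"dx":0,"dy":0,"dz":0,"ax":0,"ay":0,"az":0,"hand":0},{"dx":0,"dy":0,"dz":0,"ax":0,"ay":0,"az":0,"hand":0}]'; python3 - <<'E'
from h import *
from station import vision,ticket
print([(a,cv2.minAreaRect(k)[0]) for a,k in blobs(vision.camera("top")["color"])])
print(ticket.sign_off())
E
```

```text
time: 8.72
tcp_pos: [0.4437, -0.1519, 0.253]
orientation: [-0.0, -0.071, 0.997, 0.0]
force: [-0.0, 0.8, -0.1]
width: -0.0002
[(578.5, (406.911376953125, 249.9765167236328)), (288.5, (399.00006103515625, 197.50001525878906)), (542.5, (387.4523010253906, 137.22567749023438))]
the job is handed in; nothing more can be done
None
```

I pressed the till's red button with the closed fingertips, and the tray popped out about 60 mm. I then pushed the tray in until it stopped at about 13 N, backed off, and handed the job in at about 8.8 s.

- **Till tray:** in the last top view its panel was within 0.1 px of where it started, and it stayed there over about 0.4 s with nothing touching it, so it looks latched.
- **Notions box:** its blue front looked unchanged by eye in the pictures. I did not measure it separately.
- **Gripper:** it ended clear of everything, with the force reading back near zero.
- **Disagreement:** the two camera views differed by about 8 mm on the red button's position. I put that down to the button's side showing in the side view and used the top view, which worked for both contacts.
- **Force:** the push force dipped from about 5 N to 2.5–5 N just before the stop, then rose to 13 N. I didn't find the cause.

The sign-off gave no verdict.

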